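Open the oily-waste can by its treadle

ROBOT

A 6-joint arm with a two-finger parallel gripper is mounted at the origin on the work surface. World frame = base frame: x ahead of the robot, y to its left, z up, the work surface at z = 0. Lengths are in m, angles in rad, forces in N, time in s.
With the tool pointing down it reaches from about 0.275 to 0.875 m from the base axis. Payload 12.5 kg.
Tool frame: the origin (TCP) lies at the very end of the fingers, on their centre line; the grasp point (between the pads) lies 19 mm behind it; z points along the fingers, y is the line along which they close (so a half turn about z gives the same grasp; the last joint's range is limited). The gripper opens to 85 mm and grips with 20 to 120 N. Pads are 22 mm wide; open, the fingers measure 114 mm over their backs; the gripper's body (76 mm by 85 mm) begins 54 mm behind the grasp point. The pads swing forward as they close: fully open they stand 13 mm farther back than shut.
Start: joints at [-1.336, 0.351, 1.652, -0, 1.139, -0.085], TCP at [0.173, -0.522, 0.231] pointing down, gripper open.
Joint ranges: [-2.75, 2.75], [-0.79, 2.1], [0.01, 2.65], [-1.57, 4.71], [0.07, 3.14], [-2.87, 2.87]. Speed limits (rad/s): [2.22, 2.22, 2.79, 3.14, 3.14, 3.14].

INTERFACE

Orientations are given as a 3x3 rotation matrix whose columns are the frame's x, y, z axes.
In Python, from bench import manip gives the robot as it stands. Calls block until the motion is done:
- manip.move_ptp(position, orientation): joint-space move of the TCP to a pose.
- manip.move_l(position, attitude=None, max_speed=0.15): straight line of the TCP; attitude=None keeps the orientation; max_speed is the mean speed in m/s.
- manip.move_j(angles): joint-space move.
- manip.set_gripper(opening, effort=None): opening from 0.0 (shut) to 1.0 (fully open); effort is the grip in N (None keeps the last); returns when the fingers have stopped.
- manip.dwell(seconds).
- manip.inverse_kinematics(position, orientation): joint angles nearest the present ones, or None.
- manip.grab_frame(name): name is "scene" or "top" or "wrist"; returns (picture, depth): 384x512x3 uint8, red, green, blue; 384x512 float32, m along the optical axis (not along the pixel's ray), 0 where there is no reading.
- manip.get_calibration(name): a dict with "camera_matrix" (3x3 intrinsics, pixels), "R" (3x3) and "t" (3): a world point X has camera coordinates R X + t. Camera axes: x right, y down, z forward; pixel columns grow to the right and rows downward; lengths in m; the calibration is good to about 2 mm. A picture is of the moment at which its call begins: read the wrist's pose just before it. get_calibration takes no time and is no camera call; for the wrist camera it gives the pose at the moment of the call.
A pose or a line that the arm cannot do raises manip.Unreachable and nothing moves.
- manip.sign_off(): hands the job in; it is judged then, once.
Trained networks look in the newest picture that a camera, given by its name, has taken for a name from the list of things; names that differ only in an ending like _2 or _b are one class to them, and where a whole thing is asked for, a point or a joint stands for the part that bears it (a point fixed in the world has none). Each returns a list of dicts, best first, with "confidence" (0 to 1); they miss things now and then, are a little off and sometimes report something else, mostly with a low value. They report only what shows in the picture. A call takes as long as a camera call. They do not tell look-alikes from the thing itself.
- manip.look_for(camera, name): "at" ([x, y, z] in m, in world coordinates, good to about 4 mm: the middle of the surface that is visible of it).
Readings, each from a call of its own:
- manip.current_time(): time.
- manip.current_qpos(): joint angles.
- manip.current_joint_vel(): joint speeds.
- manip.current_joint_torque(): joint torques, N m.
- manip.current_ee_pos(): TCP position.
- manip.current_tcp_rot(): TCP orientation.
- manip.current_force(): force on the tool from outside, world axes, zero at the start.
- manip.current_ft_torque(): the same for the moment, N m.
- manip.current_grip_width(): opening from 0.0 (shut) to 1.0 (fully open).
- manip.current_grip_force(): force on a finger pad.
Only numpy, scipy, OpenCV 4.12 (cv2) and the standard library are available. Lean on these libraries where they do the work, as an engineer would, in place of code of your own. Each camera call takes 0.05 s, during which the arm holds its last target. There are 200 camera calls.

TASK

The treadle of the red waste can is blocked by a roll of masking tape lying partly under its pad. Slide the roll along the bench, without lifting or tipping it, until it is clear of the pad, then press the pad right down so that the heavy lid is fully up, and finish while still holding the pad down with the fingertips. Use only the treadle to open the lid - keep off the lid itself - and leave the other things on the bench where they are.

Things in the scene. Friction and masses are not known exactly. Their poses are not given: they have to be found in the camera images.
- can: Red round steel waste can for oily rags, fixed to the bench on four short legs: 234 mm across, 280 mm high to the rim, 303 mm with the lid shut, open underneath up to 60 mm above the bench. Origin on the can's axis at bench level, z up; its own -x points along the treadle to the pad, +x to the lid hinge. The offsets below are in this frame.
- treadle (a joint): The treadle, a steel lever 26 mm wide along the can's x axis, pivoted under the can at x = +45 mm, 32 mm above the bench. Long end: the pad, in front; short end (75 mm): lifts a push rod that raises the lid. In rad: 0 at rest, grows as the pad goes down, rigid stop at 0.12 (pad 38 mm lower). It needs about 7 to 19 N at the pad all the way and rises again if let go.
- pad_top (a point): Centre of the upper face of the treadle's black ribbed pad, 60 mm (along can x) by 72 mm (y), 8 mm thick. At rest at x = -270 mm, y = 0, 57 mm above the bench, underside 49 mm; right down, 19 mm above the bench, sloping 0.12 rad down to its outer edge. Its -x points outwards, away from the can.
- lid (a joint): Hinge of the steel lid (0.55 to 0.95 kg) at the back of the can. Value in rad: 0 shut, 0.75 fully up; it moves 6.25 times the treadle's angle, so it tells the treadle's position more finely, and it falls shut by itself.
- tape: Roll of cream masking tape lying flat, loose, about 0.15 kg: outside diameter 100 mm, open core 78 mm, 36 mm high. Origin: centre of its underside, z up. It begins 320 to 345 mm from the can's axis with its edge under the outer edge of the pad, where the pad cannot go down; there is open bench on the side away from the can.
- jar: Clear jar of screws with black lid, 80 mm across, 103 mm high, beside the treadle; leave alone. Origin: centre of its underside.
- black_tape: Roll of black electrical tape lying flat, 64 mm across, 19 mm high, beside the treadle; leave alone. Origin: centre of its underside.
- bracket: Small aluminium angle bracket, 40 x 40 x 40 mm, beside the pad; leave alone. Origin: centre of its underside.
- red_gear: Red laser-cut acrylic gear lying flat, 77 mm over the teeth, 8 mm thick, beside the pad on the robot's side; leave alone. Origin: centre of its underside.
- screwdriver: Screwdriver with yellow handle lying on the bench, 200 mm long; leave alone. Origin: on the bench under about its middle.
- parts_box: Clear box with grey clip-on lid, 116 x 156 mm, 67 mm high; leave alone. Origin: centre of its underside.
- bolt: Steel bolt standing on its head, 18 mm across, 52 mm high; leave alone. Origin: centre of its underside.
- lid_front (a point): Point on the lid's rim nearest the pad, at x = -122 mm when shut, 288 mm above the bench. The lid is a red shallow steel dish 246 mm across, hinged at x = +131 mm, 286 mm above the bench.
Things that resemble listed ones, but are neither listed nor needed, are in the scene too. Of the things that look like the tape, take the one that is farthest to the robot's right at the start.

How it is judged:
By the outcome, as a careful person would: the job done as asked, in the order asked, and still so for the second after the job is handed in, while the arm keeps its last pose, push and grip.
It also fails if it takes over 38 s, if anything falls off the work surface, if the arm or the gripper's body presses on something with over 40 N, if the wrist force passes 120 N, or if a joint passes its speed limit or range.

## Working session

There is one attempt and no reset: what is moved stays moved. The work goes in short steps, each a Python script; the robot and the scene stay as the last script left them, time stands still between calls to the robot, and variables do not carry over. Pictures are saved under pics/ and viewed, at most 10 in all, crops included, and the job is handed in when it is done.

```bash
mkdir -p pics
python3 - <<'E'
from bench import manip
import cv2,numpy as np
fs=[]
for c in("scene","top"):
    p,d=manip.grab_frame(c); fs.append(p); np.savez(f"{c}.npz",p=p,d=d,**manip.get_calibration(c))
    for n in("can","pad_top","tape","lid_front","jar","black_tape","bracket","red_gear","screwdriver","parts_box","bolt"):
        print(c,n,[(np.round(r["at"],3).tolist(),round(r["confidence"],2)) for r in manip.look_for(c,n)][:5])
    cv2.imwrite(f"pics/{c}0.png",cv2.resize(p[:,:,::-1],(800,600)))
print(manip.current_time(), manip.current_tcp_rot().round(2) if hasattr(manip.current_tcp_rot(),'round') else manip.current_tcp_rot())
E
```

```text
scene can [([0.585, 0.191, 0.232], 0.65)]
scene pad_top [([0.536, 0.024, 0.053], 0.87)]
scene tape [([0.805, 0.25, 0.025], 0.93), ([0.838, 0.115, 0.026], 0.87), ([0.55, -0.069, 0.026], 0.72), ([0.318, 0.26, 0.025], 0.57)]
scene lid_front [([0.566, 0.244, 0.302], 0.8)]
scene jar [([0.724, 0.086, 0.092], 0.89), ([0.403, 0.002, 0.008], 0.48), ([0.568, 0.242, 0.303], 0.48)]
scene black_tape [([0.404, 0.105, 0.013], 0.46)]
scene bracket [([0.671, -0.02, 0.006], 0.7)]
scene red_gear [([0.403, 0.001, 0.01], 0.72)]
scene screwdriver [([0.385, -0.376, 0.019], 0.6)]
scene parts_box [([0.65, -0.457, 0.065], 0.6), ([0.404, 0.001, 0.008], 0.59)]
scene bolt [([0.548, -0.071, 0.028], 0.15)]
top can [([0.544, 0.255, 0.3], 0.72)]
top pad_top [([0.531, 0.024, 0.057], 0.77)]
top tape [([0.313, 0.271, 0.038], 0.95), ([0.8, 0.264, 0.035], 0.95), ([0.544, -0.078, 0.04], 0.61), ([0.837, 0.127, 0.034], 0.61)]
top lid_front [([0.547, 0.27, 0.296], 0.71), ([0.371, -0.371, 0.024], 0.69)]
top jar [([0.71, 0.104, 0.104], 0.69)]
top black_tape [([0.393, 0.107, 0.019], 0.72), ([0.544, 0.254, 0.302], 0.7)]
top bracket [([0.67, -0.015, 0.003], 0.51)]
top red_gear [([0.395, 0.006, 0.01], 0.77)]
top screwdriver [([0.373, -0.372, 0.022], 0.63)]
top parts_box [([0.646, -0.444, 0.065], 0.66)]
top bolt []
1.2 [[ 0.95  0.31 -0.  ]
 [ 0.31 -0.95  0.  ]
 [-0.   -0.   -1.  ]]
```

View pics/scene0.png

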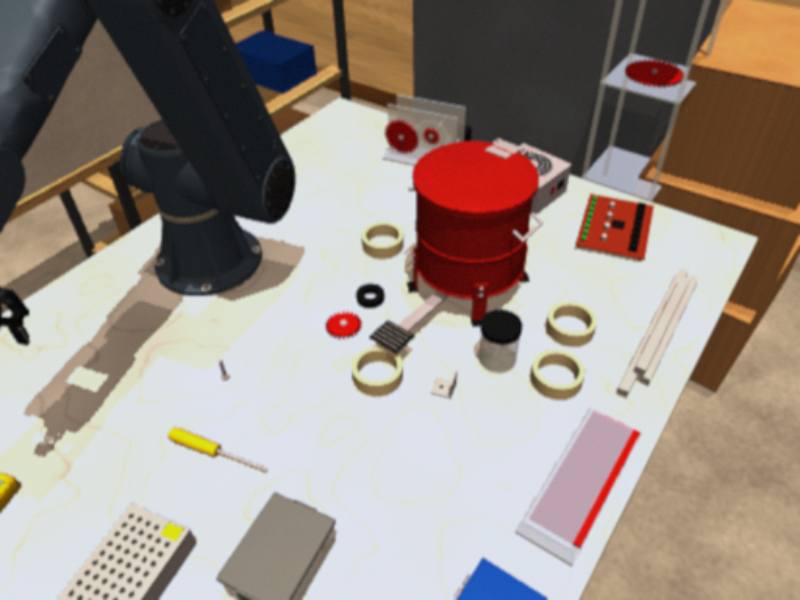

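View pics/top0.png

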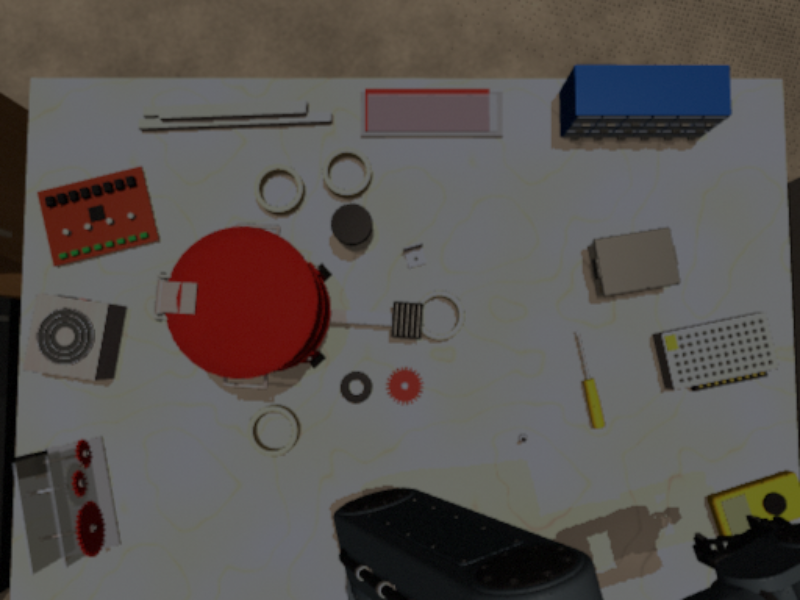

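Four rolls look like the tape. In the top view they are at (280,190), (347,174), (276,430) and (440,315). The last one is farthest to the robot's right and lies under the pad's outer edge, so it fits. Next I'll measure from depth and confirm it in a crop.

```bash
cat > h.py <<'E'
import numpy as np,cv2
from scipy.optimize import least_squares
def world(f):
    K,R,t,d=f["camera_matrix"],f["R"],f["t"],f["d"]
    v,u=np.mgrid[:d.shape[0],:d.shape[1]]
    c=np.stack([(u-K[0,2])/K[0,0]*d,(v-K[1,2])/K[1,1]*d,d],-1)
    W=(c-t)@R; W[d==0]=np.nan
    return W
E
python3 - <<'E'
from h import *
for c in("scene","top"):
    f=np.load(c+".npz"); W=world(f); P=f["p"].astype(int)
    z=W[...,2]; x,y=W[...,0],W[...,1]
    def near(cx,cy,r): return np.hypot(x-cx,y-cy)<r
    m=(z>.27)&near(.54,.25,.2)&(P[...,0]>1.8*P[...,1])
    q=W[m]; 
    hull=cv2.convexHull(q[:,:2].astype(np.float32))[:,0]
    s=least_squares(lambda p:np.hypot(hull[:,0]-p[0],hull[:,1]-p[1])-p[2],[.54,.25,.12],loss='soft_l1',f_scale=.003).x
    print(c,"lid",s.round(4))
    m=near(.54,-.08,.07)&(z>.028)&(z<.044); q=W[m]
    s=least_squares(lambda p:np.hypot(q[:,0]-p[0],q[:,1]-p[1])-.0445,[.54,-.08],loss='soft_l1',f_scale=.003).x
    print("tape",s.round(4),len(q),np.median(q[:,2]).round(4))
    m=near(.533,.02,.06)&(z>.049)&(z<.065); q=W[m]
    (cx,cy),wh,a=cv2.minAreaRect(q[:,:2].astype(np.float32)); print("pad",cx,cy,wh,a,np.median(q[:,2]))
    m=near(.54,.1,.06)&(z>.03)&(z<.07)&(y>.06)&(y<.13); q=W[m]
    if len(q)>5: print("lever",[ (k,np.median(q[abs(q[:,1]-k)<.008,0]).round(4)) for k in(.07,.09,.11)])
    for n,cx,cy in(("gear",.397,.004),("brk",.67,-.017),("black",.395,.107)):
        q=W[near(cx,cy,.055)&(z>.006)&(z<.06)]; print(n,np.nanpercentile(q,[2,50,98],axis=0).round(3).tolist())
p=np.load("top.npz")["p"][150:270,190:350,::-1]
cv2.imwrite("pics/crop1.png",cv2.convertScaleAbs(cv2.resize(p,(800,600),interpolation=2),alpha=2))
E
```

```text
scene lid [0.551  0.2707 0.1246]
tape [ 0.5444 -0.0653] 351 0.0363
pad 0.5340458750724792 0.024271350353956223 (0.10630139708518982, 0.07602012902498245) 85.12483978271484 0.05766537450705662
lever [(0.07, np.float64(0.5367)), (0.09, np.float64(0.5386)), (0.11, np.float64(0.538))]
gear [[0.366, -0.027, 0.006], [0.402, 0.004, 0.009], [0.435, 0.043, 0.015]]
brk [[0.642, -0.061, 0.006], [0.677, -0.016, 0.009], [0.702, 0.022, 0.043]]
black [[0.37, 0.075, 0.007], [0.402, 0.101, 0.019], [0.43, 0.137, 0.025]]
top lid [0.55   0.2721 0.1237]
tape [ 0.5415 -0.0623] 255 0.0349
pad 0.5320417284965515 0.026205364614725113 (0.10637097805738449, 0.07169204950332642) 86.19652557373047 0.05592385192755202
lever [(0.07, np.float64(0.5354)), (0.09, np.float64(0.5371)), (0.11, np.float64(0.5374))]
gear [[0.367, -0.021, 0.006], [0.402, 0.008, 0.009], [0.433, 0.04, 0.014]]
brk [[0.642, -0.053, 0.006], [0.676, -0.012, 0.009], [0.706, 0.007, 0.044]]
black [[0.368, 0.078, 0.009], [0.396, 0.109, 0.018], [0.428, 0.138, 0.024]]
```

View pics/crop1.png

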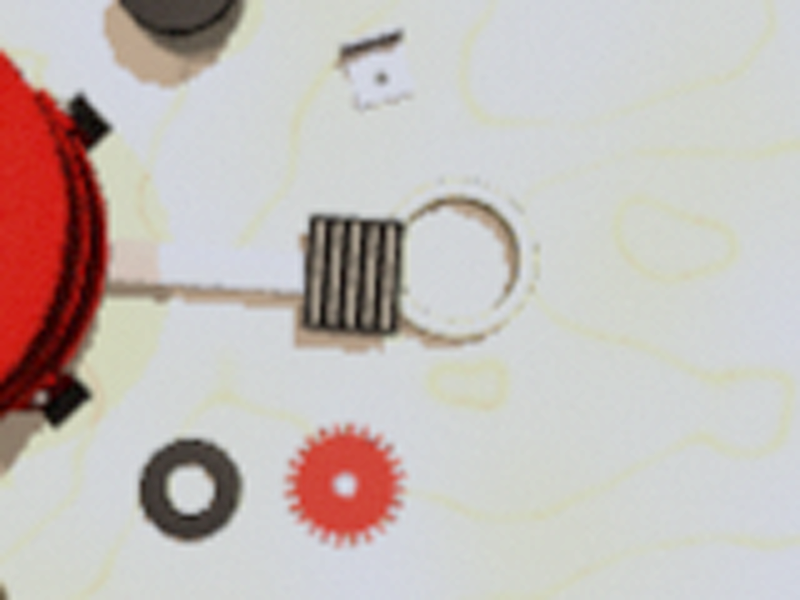

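The crop confirms it: the roll, centred near (460,262), sits under the right-hand (outer) edge of the ribbed pad at (355,275). The bracket (380,75) and gear (345,485) are clear of it. Measured positions are the can axis at about (0.550, 0.271), the pad at about (0.532, 0.002) and the tape at about (0.543, -0.064), 335 mm from the axis. I'll put the shut fingers into the roll's core and drag it towards -y.

Run:
```python
from h import *
from bench import manip as m
best=None;q0=np.array(m.current_qpos())
for s in(1,-1):
    R=np.array([[0,s,0],[s,0,0],[0,0,-1.]]); q=m.inverse_kinematics([.543,-.074,.15],R); print(s,None if q is None else np.round(q,2))
    if q is not None:
        c=np.abs(np.array(q)-q0).max()
        if best is None or c<best[0]: best=(c,R)
R=best[1]; np.save("R.npy",R)
m.set_gripper(0.0,40)
m.move_ptp([.543,-.074,.15],R)
m.move_l([.543,-.074,.05],max_speed=.12); print(m.current_force())
m.move_l([.543,-.074,.009],max_speed=.05); print(m.current_force(),m.current_ee_pos())
m.move_l([.541,-.10,.009],max_speed=.04); print(m.current_force())
m.move_l([.535,-.215,.009],max_speed=.06); print(m.current_force(),m.current_ee_pos(),m.current_time())
p,d=m.grab_frame("scene"); cv2.imwrite("pics/s1.png",cv2.resize(p[90:330,130:450,::-1],(800,600)))
print([r for r in m.look_for("scene","tape")])
```

```text
1 [-0.22  0.45  1.73 -0.    0.96 -0.22]
-1 None
[-0.76339885  0.68634403 -0.12823494]
[0.54930115 0.01133299 0.08755988] [ 0.54321183 -0.07406533  0.00924331]
[-0.22731591  0.65563157 -0.29515196]
[ 0.06716679  0.61311041 -0.09697791] [ 0.53508272 -0.21492455  0.00906952] 8.8917
[{'at': [0.8406, 0.1163, 0.0288], 'confidence': 0.85}, {'at': [0.8017, 0.2496, 0.0281], 'confidence': 0.83}, {'at': [0.5629, -0.2101, 0.0276], 'confidence': 0.65}, {'at': [0.3185, 0.2601, 0.023], 'confidence': 0.58}]
```

View pics/s1.png

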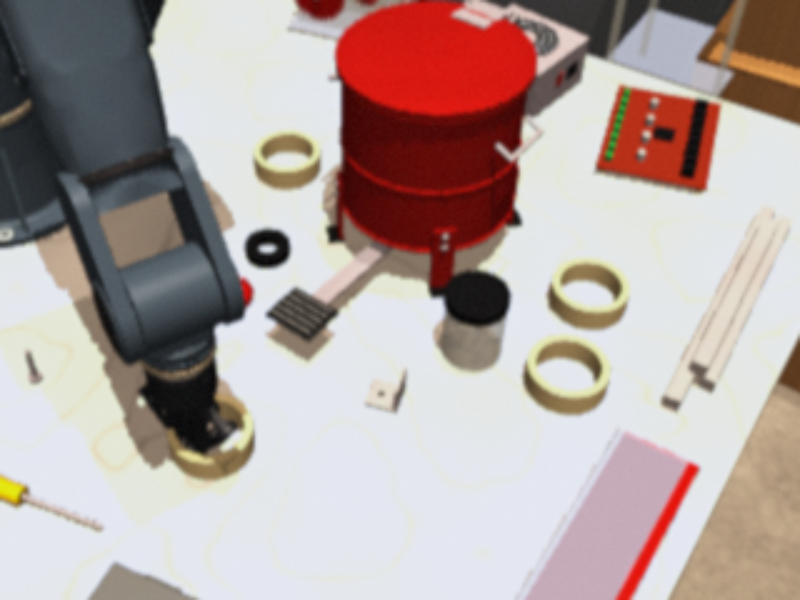

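The picture shows the roll at (210,440), well clear of the pad at (303,312), and nothing else has moved. I'll lift straight out and go to the pad.

Run:
```python
from h import *
from bench import manip as m
m.move_l([.535,-.209,.009],max_speed=.04)
m.move_l([.535,-.209,.13],max_speed=.12)
m.move_l([.532,-.002,.12],max_speed=.12)
m.move_l([.532,-.002,.066],max_speed=.1); f0=np.array(m.current_force()); print(f0)
z=.058
while z>.006:
    m.move_l([.532,-.002,z],max_speed=.04); f=np.array(m.current_force())-f0
    print(round(z,4),np.round(m.current_ee_pos(),4),f.round(1),round(m.current_time(),1))
    if f[2]>30 or (z>.03 and f[2]>28): break
    z-= .008 if z>.026 else .0015
f_=dict(m.get_calibration("scene"))
p,d=m.grab_frame("scene"); cv2.imwrite("pics/s2.png",cv2.resize(p[90:330,130:450,::-1],(800,600)))
np.savez("s2.npz",p=p,d=d,**f_)
```

```text
[-0.99004318  0.0164371   0.11375872]
0.058 [ 0.5319 -0.002   0.0579] [ 1.   0.5 -1.2] 13.4
0.05 [ 0.5325 -0.0024  0.0512] [-5.3 -3.  18.6] 13.7
0.042 [ 0.5325 -0.0027  0.0432] [-4.8 -4.4 17.1] 14.1
0.034 [ 0.5325 -0.0028  0.035 ] [-4.6 -7.  16.1] 14.4
0.026 [ 0.5325 -0.0028  0.0269] [-2.9 -7.2 14.9] 14.8
0.018 [ 0.5325 -0.0026  0.0188] [-2.2 -4.  12.2] 15.1
0.0165 [ 0.5327 -0.0026  0.0184] [-8.  -5.3 26.2] 15.4
0.015 [ 0.5328 -0.0026  0.0181] [-13.6  -4.2  44.3] 15.6
```

View pics/s2.png

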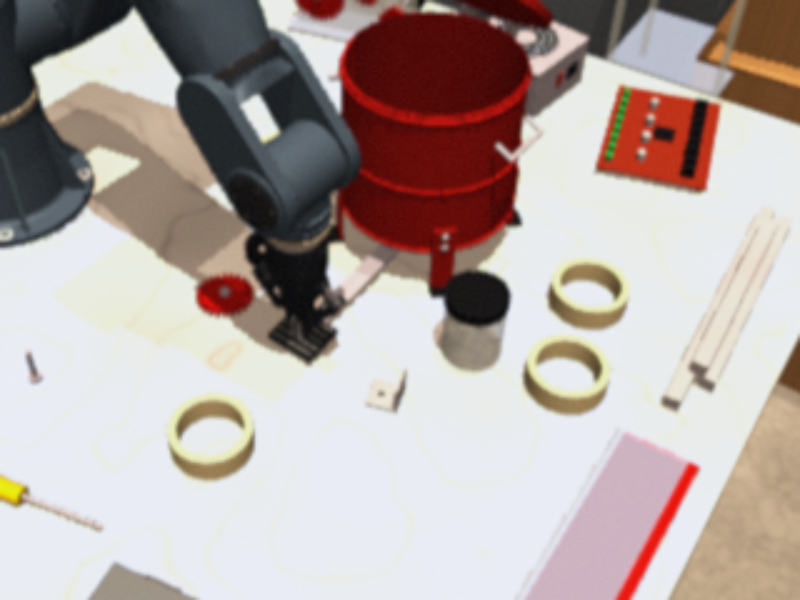

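The pad is hard against its stop: the force climbs steeply while z holds at about 18 mm. The lid is up at the top of the picture, (500,10). I'll ease off to about 30 N, check that it's steady, and hand in.

Run:
```python
from h import *
from bench import manip as m
m.move_l([.532,-.002,.0162],max_speed=.02); m.dwell(.8)
print(m.current_ee_pos(),m.current_force(),m.current_time())
f=np.load("s2.npz");W=world(f);P=f["p"].astype(int)
q=W[(W[...,2]>.3)&(W[...,1]>.2)&(W[...,0]>.4)&(P[...,0]>2*P[...,1])]
print("lid up pts",len(q),q.max(0))
m.grab_frame("top"); print([np.round(r["at"],3).tolist() for r in m.look_for("top","tape")])
if .016<m.current_ee_pos()[2]<.0195 and m.current_force()[2]>20: print(m.sign_off())
```

```text
[ 0.53264219 -0.00262177  0.01831835] [-9.24775007 -6.06021699 30.64211581] 16.7167
lid up pts 1120 [0.67707805 0.37838351 0.46658851]
[[0.838, 0.127, 0.035], [0.804, 0.266, 0.035], [0.533, -0.194, 0.037], [0.326, 0.265, 0.037]]
the job is handed in; nothing more can be done
None
```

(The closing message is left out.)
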